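# Book out the paint tin with the label scanner

### The arm

A 6-joint arm with a two-finger parallel gripper is mounted at the origin on a cart in front of the work surface, level with it; the furniture and walls round the work are solid. World frame = base frame: x ahead of the robot, y to its left, z up, the work surface at z = 0. Lengths are in mm, angles in degrees, forces in N, time in s.
With the tool pointing down it reaches from about 300 to 850 mm from the base axis. Payload 4.2 kg.
Tool frame: the origin (TCP) lies midway between the tips of the shut fingers; the grasp point (between the pads) lies 19 mm behind it; z points along the fingers, y is the line along which they close (so a half turn about z gives the same grasp; the last joint's range is limited). The gripper opens to 91 mm and grips with 3 to 60 N. Pads are 32 mm wide; open, the fingers measure 118 mm over their backs; the gripper's body (76 mm by 178 mm) begins 60 mm behind the grasp point.
Start: joints at [-1.146, 18.312, 89.639, -0, 72.044, -1.146], TCP at [575.016, 0, 213.976] pointing down, gripper open.
Joint ranges: [-177.97, 177.97], [-48.28, 115.42], [12.27, 149.76], [-77.06, 257.06], [2.81, 150.46], [-146.56, 146.56]. Speed limits (degrees/s): [147.25, 147.25, 180, 180, 180, 180].

### API

Orientations are given as [roll, pitch, yaw] about the fixed x, y, z axes, in that order (R = Rz(yaw) Ry(pitch) Rx(roll)).
In Python, from workcell import env, job, grab_frame, camera_model gives the robot as it stands (env), with the cameras as plain functions and the job (job).
- The arm moves only by the shell command python3 drive.py 'ROWS' [OPENING] [FORCE]. ROWS is rows parted by semicolons, their numbers by spaces, 1 to 8 of them, each of 6 numbers: dx, dy, dz in mm, then a rotation vector rx, ry, rz in degrees; each row shifts and turns the commanded pose from where the row before left it, along the tool's axes as they then stand; what a row does not reach is not made up. A row lasts 1/10 s, in which the tool goes at most 50 mm and 8.59 degrees, less where a joint would pass 70% of its speed; a pose out of reach is approached as far as the arm can. OPENING is the finger opening in mm, set as the command begins (- or left out keeps the last). The fingers move at their own pace and stop on an object; FORCE is the grip in N (left out, the last holds). Time passes only in rows, so rows that do not move let the fingers close. It prints the time, the measured TCP pose, the force, the opening and the grip force at its end.
- env.state(): the state, without advancing time (a new reading comes with each control period).
- grab_frame(name): name is "scene" or "side" or "wrist"; returns the picture (480x640x3 uint8, blue, green, red); there is no depth.
- camera_model(name): a dict with "fx", "fy", "cx", "cy" (pixels), "T" (4x4, takes a point from camera to world coordinates). Camera axes: x right, y up, looking along -z (the intrinsics and any distortion apply to the point x, -y, -z); pixel columns grow to the right and rows downward; lengths in mm; the calibration is good to about 2 mm. A picture is of the moment at which its call begins: read the wrist's pose just before it. camera_model takes no time and is no camera call; for the wrist camera it gives the pose at the moment of the call.
- job.job_done(): hands the job in; it is judged then, once.
The state is a dict: "time_s": time; "qpos": joint angles; "qvel": joint speeds; "effort": joint torques, N m; "ee_pos": TCP position; "ee_rot": TCP orientation; "force": force on the tool from outside, world axes, zero at the start; "torque": the same for the moment, N m; "gripper_width": finger opening in mm; "gripper_force": force on a finger pad.
Only numpy, scipy, OpenCV 4.12 (cv2) and the standard library are available. Lean on these libraries where they do the work, as an engineer would, in place of code of your own. Each camera call takes 0.05 s, during which the arm holds its last target. There are 200 camera calls.

### The job

Book out the red paint tin: take the label scanner off its charging pad and hold it steady for two seconds about 7 cm above the barcode label on the tin's lid, window pointing straight down at the middle of the label and the scanner's long side running across the bars so that its scan line crosses them all. Do not scan the label on the timber block, and leave the tin and the block where they stand. Then stand the scanner upright in the middle of its charging pad again and let go.

Things in the scene. Friction and masses are not known exactly. Their poses are not given: they have to be found in the camera images.
- scanner: Hand-held label scanner, loose, 142 mm tall, upright on the pad. Origin: centre of its underside; the red window there looks along -z, scan line along x. Grey head 72 (x) x 48 (y) mm, 40 high, orange lower rim; above it an upright grey handle 44 (x) x 34 (y) mm, from 40 to 140 above the origin: grip across the 34, about 105 up. Scans by itself; orange trigger (-x side) is not needed.
- charger: Black round charging pad, flat, 120 mm across and 12 mm high, fixed to the bench, with a green mark on its rim. Origin: centre of its underside; the scanner stands on its top, 12 mm above.
- tin_label (a point): Centre of the barcode label on top of the lid of the red paint tin (78 mm across, 78 mm high, loose, standing on the bench). The point lies on the tin's axis, 78 mm above the bench; the white label is 44 mm (x) by 28 mm (y); its black bars run along y and stand side by side along x; z is up.
- timber_label (a point): Centre of the barcode label on top of the wooden block (70 x 90 mm, 35 mm high, loose); the point is 36 mm above the bench; axes as on the tin's label. Not to be scanned.

How it is judged:
By the outcome, as a careful person would: the job done as asked, in the order asked, and still so for the second after the job is handed in, with the robot touching nothing.
It also fails if it takes over 48 s, if anything falls off the work surface, if the arm or the gripper's body presses on something with over 40 N, if the wrist force passes 120 N, or if a joint passes its speed limit or range.

## Working session

There is one attempt and no reset: what is moved stays moved. The work goes in short steps, Python scripts to look and compute and a shell command to move; the robot and the scene stay as the last step left them, time stands still between calls to the robot, and variables do not carry over. Pictures are saved under pics/ and viewed, at most 12 in all, crops included, and the job is handed in when it is done.

```bash
ls; mkdir -p pics
python3 - <<'E'
from workcell import env, job, grab_frame, camera_model
import cv2,numpy as np
np.set_printoptions(precision=4,suppress=True)
for n in ["scene","side","wrist"]:
    m=camera_model(n); print(n,{k:(v if k!="T" else np.array(v)) for k,v in m.items()})
    cv2.imwrite(f"pics/{n}0.png",grab_frame(n))
print(env.state())
E
```

```text
drive.py
pics
workcell.py
scene {'fx': 570.2900340666737, 'fy': 570.2900340666737, 'cx': 316.917742867636, 'cy': 235.2260870029202, 'T': array([[   0.7247,    0.3021,   -0.6193, -180.1106],
       [  -0.6889,    0.3352,   -0.6427, -826.0187],
       [   0.0135,    0.8924,    0.4511,  616.3425],
       [   0.    ,    0.    ,    0.    ,    1.    ]])}
side {'fx': 438.7843153558035, 'fy': 438.7843153558035, 'cx': 322.8364530724626, 'cy': 245.3572446845583, 'T': array([[   0.95  ,    0.1996,   -0.2402,  278.7233],
       [  -0.3122,    0.5807,   -0.7519, -882.917 ],
       [  -0.0106,    0.7893,    0.6139,  713.3821],
       [   0.    ,    0.    ,    0.    ,    1.    ]])}
wrist {'fx': 340.4623235872652, 'fy': 340.4623235872652, 'cx': 314.82642633735225, 'cy': 239.0703448988873, 'T': array([[  1.    ,   0.0014,   0.0011, 574.4495],
       [ -0.0017,   0.9635,   0.2677,  75.4258],
       [ -0.0007,  -0.2677,   0.9635, 384.3081],
       [  0.    ,   0.    ,   0.    ,   1.    ]])}
{'time_s': 0.15, 'qpos': array([-1.1443, 18.3437, 89.6889,  0.0001, 72.0438, -1.1465]), 'qvel': array([-0.0405, -0.0816, -0.2083,  0.1118,  0.0164, -0.0215]), 'effort': array([ -0.0006, -41.2775, -23.2154,   0.0727,   0.0433,  -0.0001]), 'ee_pos': array([574.6328,   0.0243, 213.3184]), 'ee_rot': array([-179.9236,   -0.0016,   90.0022]), 'force': array([-1.0299, -0.5052,  0.1637]), 'torque': array([0.04  , 0.003 , 0.0614]), 'gripper_force': 0.0, 'gripper_width': 90.8926465212703}
```

View pics/scene0.png

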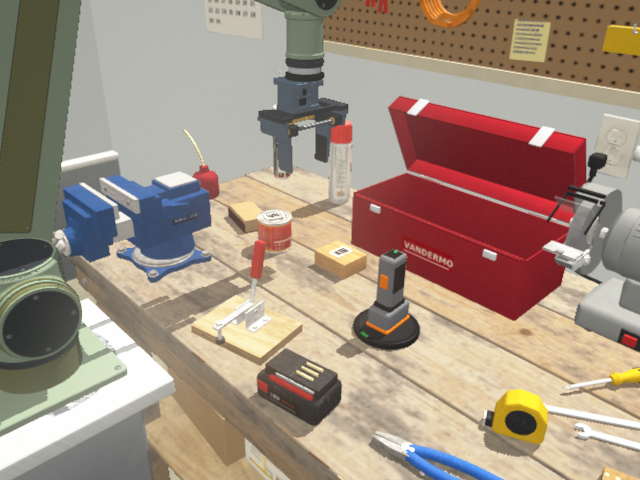

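View pics/wrist0.png

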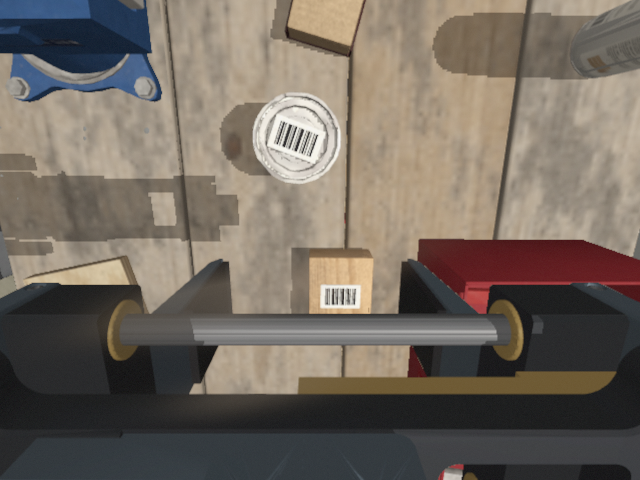

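The wrist view shows the tin lid at about (297,138), its label tilted, and the timber label at (340,297). The scene view shows the scanner on the pad at about (388,328). Next I'll enlarge these areas.

Run:
```python
import cv2,numpy as np
r=lambda im,x,y,w,h,s:cv2.resize(im[y:y+h,x:x+w],None,fx=s,fy=s,interpolation=cv2.INTER_CUBIC)
w=cv2.imread("pics/wrist0.png");s=cv2.imread("pics/scene0.png")
a=r(w,247,88,100,100,4); b=r(s,338,240,100,120,4)
c=np.zeros((480,800,3),np.uint8); c[:400,:400]=a; c[:480,400:]=b
cv2.imwrite("pics/crop1.png",c)
```

```text
(no output)
```

View pics/crop1.png

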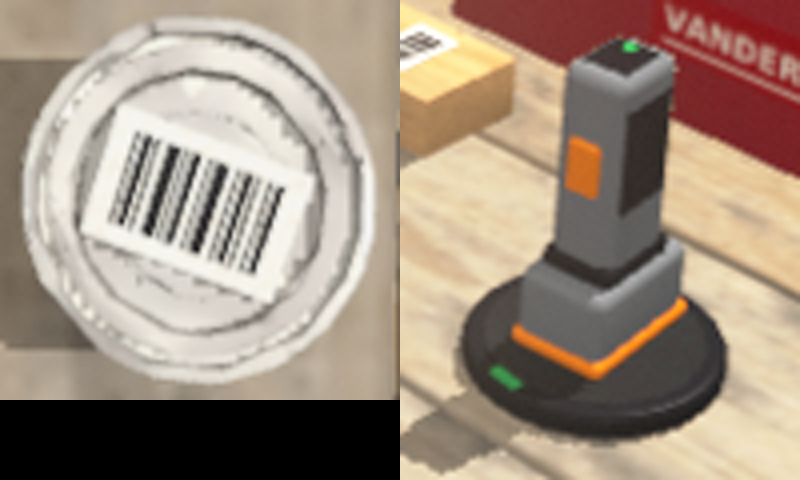

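View pics/side0.png

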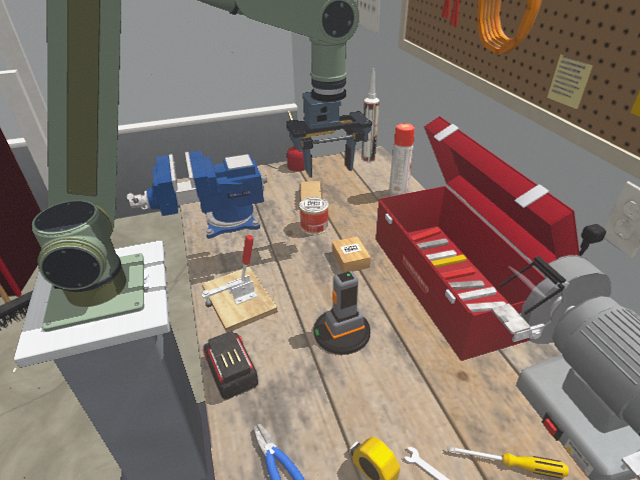

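Label corners in the crop are TL (118,103), TR (315,172), BR (277,303) and BL (80,236). The scanner's trigger (-x side) faces left. Its lower rim corners are about (513,335), (597,377) and (687,308).

```bash
cat > h.py <<'E'
import numpy as np
def on_z(m,px,z):
    px=np.atleast_2d(px).astype(float);T=np.array(m["T"])
    d=np.c_[(px[:,0]-m["cx"])/m["fx"],-(px[:,1]-m["cy"])/m["fy"],-np.ones(len(px))]@T[:3,:3].T
    return T[:3,3]+d*((z-T[2,3])/d[:,2])[:,None]
def proj(m,P):
    T=np.array(m["T"]);p=(np.atleast_2d(P)-T[:3,3])@T[:3,:3]
    return np.c_[m["cx"]+m["fx"]*p[:,0]/-p[:,2],m["cy"]+m["fy"]*p[:,1]/p[:,2]]
E
python3 - <<'E'
from workcell import env, job, grab_frame, camera_model
from h import *
np.set_printoptions(precision=1,suppress=True)
w=camera_model("wrist");s=camera_model("scene")
cr=lambda p,o:(np.array(p)+.5)/4-.5+np.array(o)
c=on_z(w,cr([(118,103),(315,172),(277,303),(80,236)],(247,88)),78)
print("label",c,c.mean(0)); e=c[1]-c[0]+c[2]-c[3];f=c[0]-c[3]
print("len",np.linalg.norm(e)/2,np.linalg.norm(f),"yaw",np.degrees(np.arctan2(e[1],e[0])), np.degrees(np.arctan2(f[1],f[0]))-90)
l=on_z(w,cr([(24,195),(375,195),(200,15),(200,382)],(247,88)),78);print("lid",l)
o=np.array((338-100,240))
r=on_z(s,cr([(513,335),(597,377),(687,308)],o),12);print("rim",r)
a=r[0]-r[1];b=r[2]-r[1];print(np.linalg.norm(a),np.linalg.norm(b),np.degrees(np.arctan2(a[1],a[0])),np.degrees(np.arctan2(b[1],b[0])),"centre",(r[0]+r[2])/2)
t=on_z(s,cr([(571,52),(610,76),(674,58),(632,38)],o),152);print("top",t,t.mean(0))
p=on_z(s,cr([(463,325),(727,340)],o),12);print("pad",p,p.mean(0))
E
```

```text
label [[541.6 100.9  78. ]
 [583.4  86.8  78. ]
 [575.2  59.4  78. ]
 [532.5  73.7  78. ]] [558.2  80.2  78. ]
len 44.597089558491916 28.662966778790903 yaw -18.498095756660458 -18.564396678104174
lid [[520.7  82.2  78. ]
 [596.4  82.1  78. ]
 [559.2 118.1  78. ]
 [558.   42.2  78. ]]
rim [[ 472.5 -279.4   12. ]
 [ 476.4 -325.4   12. ]
 [ 547.3 -319.3   12. ]]
46.16166193650621 71.18373592403604 94.87343341236223 4.86905213466605 centre [ 509.9 -299.4   12. ]
top [[ 492.5 -284.8  152. ]
 [ 488.7 -309.6  152. ]
 [ 521.1 -317.8  152. ]
 [ 521.8 -294.2  152. ]] [ 506.  -301.6  152. ]
pad [[ 461.5 -258.9   12. ]
 [ 540.9 -347.2   12. ]] [ 501.2 -303.    12. ]
```

```bash
python3 drive.py '0 0 0 0 0 8.5;0 0 0 0 0 8.5;0 0 0 0 0 8.5;0 0 0 0 0 8.5;0 0 0 0 0 8.5;0 0 0 0 0 8.5;0 0 0 0 0 8.5;0 0 0 0 0 8.5' 91
python3 drive.py '0 0 0 0 0 8.5;0 0 0 0 0 8.5;-22 36 -5 0 0 0;-22 36 -5 0 0 0;-22 36 -5 0 0 0;-22 36 -5 0 0 0;-22 36 -5 0 0 0;-22 36 -5 0 0 0'
python3 drive.py '-25 39 -5 0 0 0;-25 39 -5 0 0 0;0 0 0 0 0 0;0 0 0 0 0 0'
python3 - <<'E'
from workcell import env, job, grab_frame, camera_model
import cv2,json
m=camera_model("wrist");m["T"]=[list(map(float,r)) for r in m["T"]];json.dump(m,open("w1.json","w"))
f=grab_frame("wrist");cv2.imwrite("pics/wrist1.png",f)
E
```

```text
time_s: 0.95
ee_pos: [574.8, -0.0, 213.6]
ee_rot: [-180.0, 0.0, 21.6]
force: [0.3, 0.2, 0.5]
gripper_width: 90.8
gripper_force: 0.0
time_s: 1.75
ee_pos: [461.2, -227.9, 244.0]
ee_rot: [-180.0, 0.0, 5.0]
force: [1.3, -1.0, 0.4]
gripper_width: 91.0
gripper_force: 0.0
time_s: 2.15
ee_pos: [418.7, -309.3, 253.7]
ee_rot: [-180.0, 0.0, 4.9]
force: [-0.4, -0.3, 0.4]
gripper_width: 91.1
gripper_force: 0.0
```

View pics/wrist1.png

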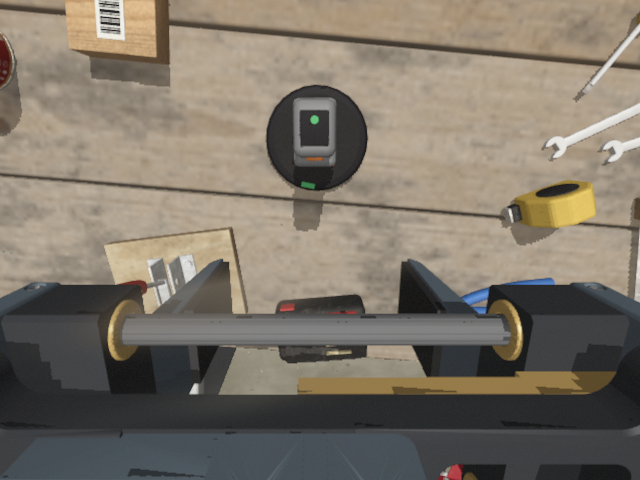

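The wrist view now shows the scanner from above. Its handle top is at about (316,128) and the pad is centred near (317,137), with the green mark at (308,185). I'll enlarge it, adding the model outline for the estimate.

Run:
```python
import cv2,json
from h import *
m=json.load(open("w1.json"));f=cv2.imread("pics/wrist1.png")
x,y=267,80;a=cv2.resize(f[y:y+115,x:x+105],None,fx=5,fy=5,interpolation=cv2.INTER_CUBIC)
cv2.imwrite("pics/crop2.png",a)
```

```text
(no output)
```

View pics/crop2.png

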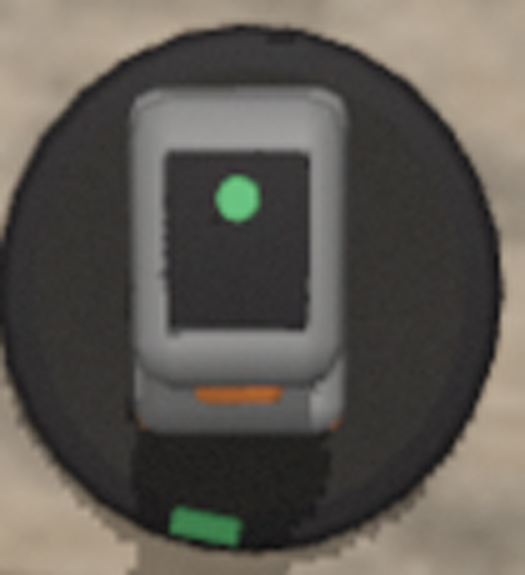

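The handle outline spans x 132–347 and y 88–385 in the crop. The top panel corners are (166,152), (309,151), (307,330) and (170,332), and the pad outline spans x 3–500 and y 25–550.

Run:
```python
import json
from h import *
np.set_printoptions(precision=1,suppress=True)
m=json.load(open("w1.json"))
cr=lambda p:(np.array(p)+.5)/5-.5+np.array((267,80))
c=on_z(m,cr([(166,152),(309,151),(307,330),(170,332)]),153.5)
print(c,c.mean(0)); e=c[0]-c[3]+c[1]-c[2];f=c[0]-c[1]+c[3]-c[2]
print(np.degrees(np.arctan2(e[1],e[0])),np.degrees(np.arctan2(f[1],f[0]))-90,np.linalg.norm(e)/2,np.linalg.norm(f)/2)
h=on_z(m,cr([(132,230),(347,230),(240,88),(240,385)]),150);print("handle",h,(h[0]+h[1])[1]/2,(h[2]+h[3])[0]/2)
# pad: fit by projecting both circles' hull
from scipy.optimize import least_squares
t=np.linspace(0,2*np.pi,180)
def ext(p):
    P=np.vstack([np.c_[p[0]+60*np.cos(t),p[1]+60*np.sin(t),z+0*t] for z in(0,12)]);q=proj(m,P)
    return np.r_[q[:,0].min(),q[:,0].max(),q[:,1].min(),q[:,1].max()]
a=cr([(3,25),(500,550)]);obs=np.r_[a[0,0],a[1,0],a[0,1],a[1,1]]
r=least_squares(lambda p:ext(p)-obs,[505,-302],diff_step=1e-3);print("pad",r.x,r.fun)
for d in(0,2,5,8):
  pass
g=on_z(m,cr([(205,527)]),12);print("green",g)
from workcell import env, job, grab_frame, camera_model;s=env.state();print(s["ee_pos"],s["ee_rot"])
```

```text
[[ 517.7 -289.6  153.5]
 [ 519.7 -311.   153.5]
 [ 493.9 -313.1  153.5]
 [ 491.9 -292.1  153.5]] [ 505.8 -301.4  153.5]
5.063413305813997 5.348090920618887 25.909414621719016 21.23067968527432
handle [[ 506.4 -285.1  150. ]
 [ 509.2 -317.9  150. ]
 [ 528.  -299.9  150. ]
 [ 484.8 -303.5  150. ]] -301.4992944304088 506.37321581483366
pad [ 500.  -304.8] [-1.9  1.9 -1.1  1.5]
green [[ 446.5 -298.1   12. ]]
[ 419.2 -308.4  253.6] [-179.9    0.     5. ]
```

```bash
python3 drive.py '29 0 0 0 0 0;29 0 0 0 0 0;29 0.5 0 0 0 0;0 0 35 0 0 0;0 0 0 0 0 0;0 0 0 0 0 0' 75
python3 drive.py '0 0 35 0 0 0;0 0 35 0 0 0;0 0 30 0 0 0;0 0 20 0 0 0;0 0 0 0 0 0;0 0 0 0 0 0'
```

```text
time_s: 2.8
ee_pos: [506.0, -300.1, 218.5]
ee_rot: [-179.9, 0.1, 5.1]
force: [-0.3, 0.0, 0.7]
gripper_width: 75.1
gripper_force: 0.0
time_s: 3.4
ee_pos: [506.9, -302.0, 100.7]
ee_rot: [179.9, -0.1, 5.0]
force: [1.0, 0.6, 0.6]
gripper_width: 74.8
gripper_force: 0.0
```

```bash
python3 drive.py '0 0 1.5 0 0 0;0 0 0 0 0 0;0 0 0 0 0 0;0 0 0 0 0 0;0 0 0 0 0 0;0 0 0 0 0 0;0 0 0 0 0 0;0 0 0 0 0 0' 20 40
python3 drive.py '0 0 0 0 0 0;0 0 0 0 0 0'
```

```text
time_s: 4.2
ee_pos: [506.1, -301.6, 97.6]
ee_rot: [-180.0, -0.0, 5.0]
force: [-0.5, 0.4, 0.6]
gripper_width: 34.0
gripper_force: 40.0
time_s: 4.4
ee_pos: [506.1, -301.6, 97.6]
ee_rot: [-180.0, -0.0, 5.0]
force: [-0.5, 0.7, 2.2]
gripper_width: 33.9
gripper_force: 40.0
```

```bash
python3 drive.py '0 0 -8 0 0 0;0 0 -20 0 0 0;0 0 -28 0 0 0;0 0 -30 0 0 0;0 0 -30 0 0 0;0 0 -30 0 0 0;0 0 -28 0 0 0;0 0 -16 0 0 0'
python3 drive.py '0 0 0 0 0 4;0 0 0 0 0 7.5;0 0 0 0 0 7.5;0 0 0 0 0 4.5;0 0 0 0 0 0'
python3 drive.py '-5 -8 0 0 0 0;-10 -17 0 0 0 0;-15 -25 0 0 0 0;-17 -28 0 0 0 0;-18 -28 0 0 0 0;-17 -28 0 0 0 0;-14 -26 0 0 0 0;-7 -20 0 0 0 0'
python3 drive.py '2 -20 0 0 0 0;5 -28 0 0 0 0;6 -32 0 0 0 0;6 -32 0 0 0 0;6 -32 0 0 0 0;5 -26 0 0 0 0;3 -18 0 0 0 0;2 -8 0 0 0 0'
python3 drive.py '0 0 0 0 0 0;0 0 0 0 0 0'
python3 - <<'E'
from workcell import env, job, grab_frame, camera_model
import cv2
s=env.state();print(s["ee_pos"],s["ee_rot"])
a=grab_frame("scene");cv2.imwrite("pics/s2.png",a);b=grab_frame("side")
c=[cv2.resize(i,(480,600),interpolation=cv2.INTER_CUBIC) for i in (a[60:310,180:380],)]
d=cv2.resize(b[40:290,220:420],(480,600),interpolation=cv2.INTER_CUBIC)
cv2.imwrite("pics/scan.png",cv2.resize(cv2.hconcat([c[0],d]),(800,500)))
E
```

```text
time_s: 5.2
ee_pos: [506.4, -302.0, 290.2]
ee_rot: [179.9, -0.2, 5.0]
force: [0.9, -0.5, -2.6]
gripper_width: 33.6
gripper_force: 40.0
time_s: 5.7
ee_pos: [505.8, -301.6, 287.3]
ee_rot: [-180.0, 0.0, -18.5]
force: [0.5, -0.9, -2.5]
gripper_width: 33.7
gripper_force: 40.0
time_s: 6.5
ee_pos: [464.1, -96.0, 287.8]
ee_rot: [-180.0, 0.0, -18.4]
force: [0.6, -0.3, -0.5]
gripper_width: 33.8
gripper_force: 40.0
time_s: 7.3
ee_pos: [560.9, 78.0, 287.3]
ee_rot: [180.0, 0.0, -18.4]
force: [-0.2, 0.1, -1.9]
gripper_width: 34.0
gripper_force: 40.0
time_s: 7.5
ee_pos: [560.3, 75.7, 287.5]
ee_rot: [179.9, 0.0, -18.5]
force: [-0.2, 0.3, -1.7]
gripper_width: 33.9
gripper_force: 40.0
[560.33142958  75.69657562 287.47468574] [ 1.79946083e+02  1.63015097e-02 -1.85130798e+01]
```

View pics/scan.png

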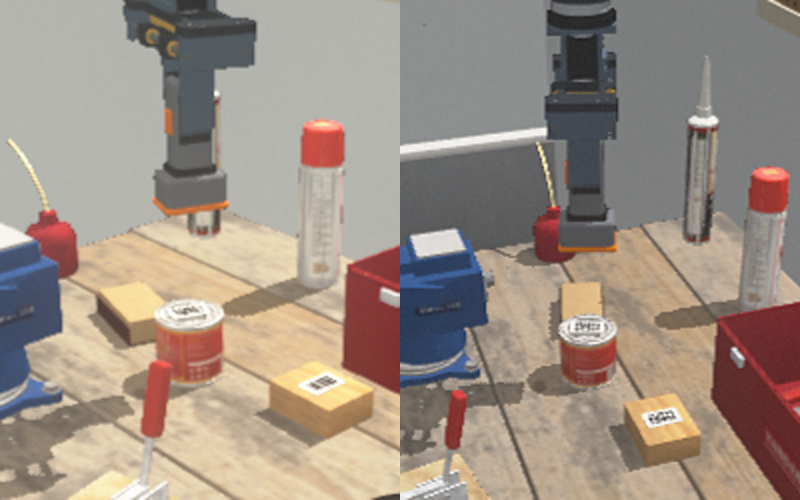

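```bash
python3 drive.py '-1.6 -1.9 8 0 0 0;-1.6 -1.8 12 0 0 0;0 0 14 0 0 0;0 0 12 0 0 0;0 0 7.5 0 0 0;0 0 0 0 0 0;0 0 0 0 0 0;0 0 0 0 0 0'
python3 - <<'E'
from workcell import env, job, grab_frame, camera_model
from h import *
import cv2
np.set_printoptions(precision=1,suppress=True)
P=[]
for i in range(4):
    f=grab_frame(["scene","side"][i%2]); s=env.state();P.append(np.r_[s["ee_pos"],s["ee_rot"]]); 
    if i<2: cv2.imwrite(f"pics/h{i}.png",f)
print(np.array(P))
p=np.mean(P,0);y=np.radians(-18.5);R=np.array([[np.cos(y),-np.sin(y)],[np.sin(y),np.cos(y)]])
out=[]
for i,n in enumerate(["scene","side"]):
    m=camera_model(n);f=cv2.imread(f"pics/h{i}.png")
    c=np.array([(-36,-24),(36,-24),(36,24),(-36,24)])@R.T+[558.4,80.2]
    q=proj(m,np.c_[c,np.full(4,148.)]);x,yy=q.mean(0).astype(int)-[40,50]
    g=cv2.resize(f[yy:yy+100,x:x+80],None,fx=5,fy=5,interpolation=cv2.INTER_CUBIC)
    cv2.polylines(g,[(((q-[x,yy])+.5)*5).astype(int)],True,(255,255,0),1);out.append(g)
cv2.imwrite("pics/chk.png",cv2.hconcat(out))
E
```

```text
time_s: 8.4
ee_pos: [559.5, 81.1, 234.6]
ee_rot: [-180.0, -0.1, -18.5]
force: [-0.1, -0.7, -2.2]
gripper_width: 33.8
gripper_force: 40.0
[[ 559.5   81.1  234.7 -180.    -0.1  -18.5]
 [ 559.4   81.1  234.6 -180.    -0.1  -18.5]
 [ 559.3   81.   234.5 -180.    -0.1  -18.5]
 [ 559.2   81.   234.4 -180.    -0.   -18.5]]
```

View pics/chk.png

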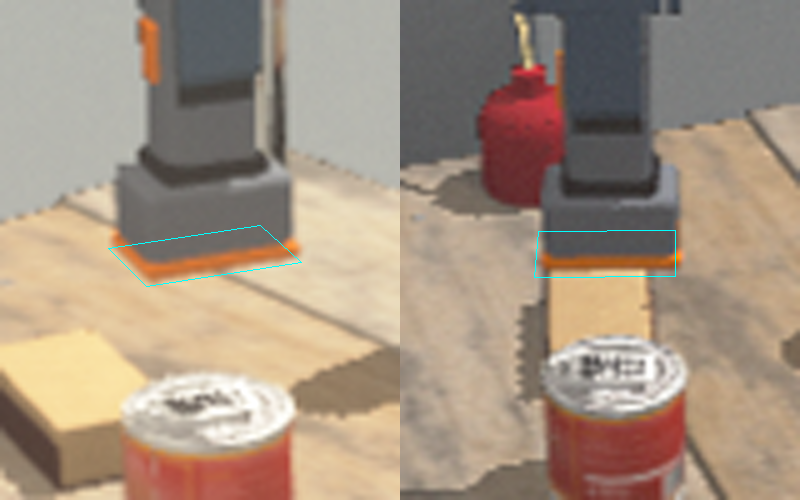

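The model outline sits about 1–2 px from the rim in both views. To separate camera bias from a real offset, I'll compare with the lid outline in the same views numerically.

Run:
```python
from workcell import env, job, grab_frame, camera_model
from h import *
import cv2
t=np.linspace(0,2*np.pi,120);y=np.radians(-18.5);R=np.array([[np.cos(y),-np.sin(y)],[np.sin(y),np.cos(y)]])
out=[]
for i,n in enumerate(["scene","side"]):
    m=camera_model(n);f=cv2.imread(f"pics/h{i}.png")
    L=proj(m,np.c_[558.4+39*np.cos(t),80.2+39*np.sin(t),np.full(120,78.)])
    B=proj(m,np.c_[558.4+39*np.cos(t),80.2+39*np.sin(t),np.zeros(120)])
    c=np.array([(-36,-24),(36,-24),(36,24),(-36,24)])@R.T+[559.3,81.0]
    q=proj(m,np.c_[c,np.full(4,148.5)])
    x,yy=L.mean(0).astype(int)-[28,48]
    g=cv2.resize(f[yy:yy+84,x:x+56],None,fx=7,fy=7,interpolation=cv2.INTER_CUBIC)
    for k,col in((L,(255,255,0)),(B,(255,255,0)),(q,(0,255,0))): cv2.polylines(g,[(((k-[x,yy])+.5)*7).astype(int)],True,col,1)
    out.append(g)
cv2.imwrite("pics/chk2.png",cv2.hconcat(out))
```

```text
(no output)
```

View pics/chk2.png

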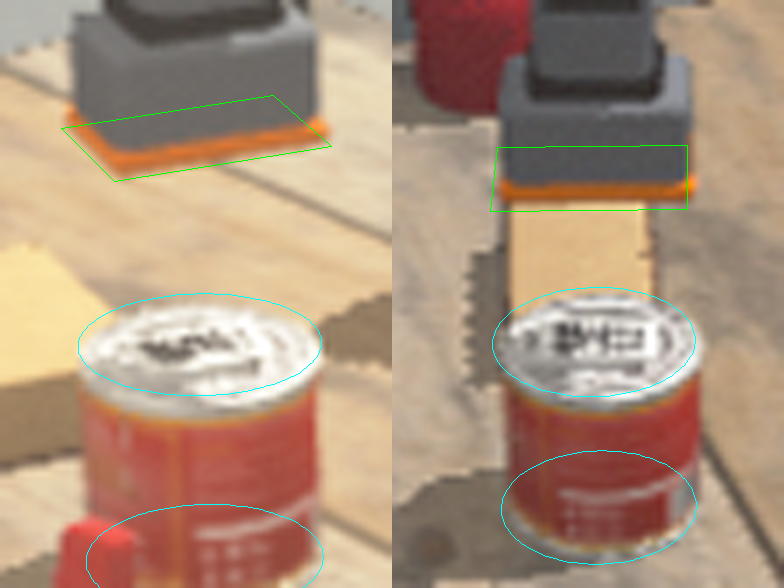

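Laterally the scanner and tin agree in both views. The leftover offset of about 2 px is vertical, as expected from the bevelled rim and rounded lid. I'll make a small trim, then hold.

```bash
Z='0 0 0 0 0 0;0 0 0 0 0 0;0 0 0 0 0 0;0 0 0 0 0 0'; python3 drive.py '-0.4 1.5 1 0 0 0;0 0 0 0 0 0;0 0 0 0 0 0;0 0 0 0 0 0;0 0 0 0 0 0;0 0 0 0 0 0;0 0 0 0 0 0;0 0 0 0 0 0'
python3 drive.py '0 0 0 0 0 0;0 0 0 0 0 0;0 0 0 0 0 0;0 0 0 0 0 0;0 0 0 0 0 0;0 0 0 0 0 0;0 0 0 0 0 0;0 0 0 0 0 0'
python3 drive.py '0 0 0 0 0 0;0 0 0 0 0 0;0 0 0 0 0 0;0 0 0 0 0 0;0 0 0 0 0 0;0 0 0 0 0 0;0 0 0 0 0 0;0 0 0 0 0 0'
python3 drive.py '0 0 0 0 0 0;0 0 0 0 0 0;0 0 0 0 0 0;0 0 0 0 0 0;0 0 0 0 0 0;0 0 0 0 0 0;0 0 0 0 0 0;0 0 0 0 0 0'
```

```text
time_s: 9.4
ee_pos: [558.2, 79.7, 233.0]
ee_rot: [-180.0, -0.0, -18.5]
force: [-0.5, 0.6, -1.9]
gripper_width: 33.8
gripper_force: 40.0
time_s: 10.2
ee_pos: [558.1, 79.7, 233.0]
ee_rot: [-180.0, -0.0, -18.5]
force: [-0.3, -0.4, -1.6]
gripper_width: 33.9
gripper_force: 40.0
time_s: 11.0
ee_pos: [558.2, 79.7, 233.0]
ee_rot: [-180.0, -0.0, -18.5]
force: [-0.3, 0.0, -2.9]
gripper_width: 33.8
gripper_force: 40.0
time_s: 11.8
ee_pos: [558.2, 79.7, 233.0]
ee_rot: [-180.0, -0.0, -18.5]
force: [-0.4, 1.5, -1.7]
gripper_width: 33.9
gripper_force: 40.0
```

```bash
python3 drive.py '0 0 -8 0 0 0;0 0 -16 0 0 0;0 0 -18 0 0 0;0 0 -13 0 0 0'
python3 drive.py '-2 10 0 0 0 0;-3 18 0 0 0 0;-5 28 0 0 0 0;-6 32 0 0 0 0;-6 32 0 0 0 0;-6 32 0 0 0 0;-5 26 0 0 0 0;-2 18 0 0 0 0'
python3 drive.py '2 18 0 0 0 -2;3 28 0 0 0 0;3 32 0 0 0 0;4 36 0 0 0 0;4 36 0 0 0 0;4 32 0 0 0 0;3 22 0 0 0 0;2 11 0 0 0 0'
python3 drive.py '0 0 0 0 0 -3;0 0 0 0 0 -7;0 0 0 0 0 -7.5;0 0 0 0 0 -4;0 0 0 0 0 0;0 0 0 0 0 0;0 0 0 0 0 0'
python3 - <<'E'
from workcell import env, job, grab_frame, camera_model
import cv2,json
m=camera_model("wrist");m["T"]=[list(map(float,r)) for r in m["T"]];json.dump(m,open("w2.json","w"))
f=grab_frame("wrist");s=env.state();print(s["time_s"],s["ee_pos"],s["ee_rot"]);cv2.imwrite("pics/wrist2.png",f)
E
```

```text
time_s: 12.2
ee_pos: [558.6, 79.8, 289.8]
ee_rot: [-179.9, -0.1, -18.5]
force: [-0.1, -0.2, -2.7]
gripper_width: 33.9
gripper_force: 40.0
time_s: 13.0
ee_pos: [459.8, -97.2, 287.1]
ee_rot: [179.9, 0.1, -18.6]
force: [0.5, -0.1, -2.6]
gripper_width: 34.0
gripper_force: 40.0
time_s: 13.8
ee_pos: [422.8, -310.1, 286.9]
ee_rot: [180.0, 0.1, -16.7]
force: [-0.4, -0.6, -2.3]
gripper_width: 33.7
gripper_force: 40.0
time_s: 14.5
ee_pos: [424.7, -307.9, 287.8]
ee_rot: [-180.0, 0.0, 4.9]
force: [-0.6, -0.7, -2.2]
gripper_width: 33.7
gripper_force: 40.0
14.55 [ 424.84196632 -307.99321643  287.86149802] [-1.79986041e+02  7.49797062e-03  4.96064689e+00]
```

View pics/wrist2.png

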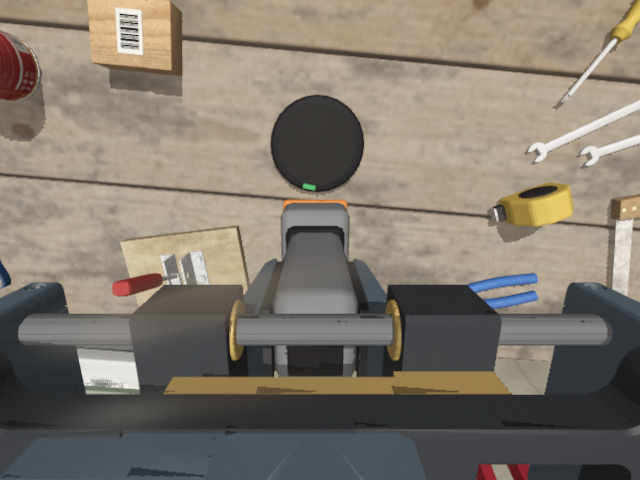

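The empty pad is fully visible, x 271–364 and y 95–192. The held scanner's front rim is at (283–349, 202). I'll fit the pad by threshold.

Run:
```python
import json,cv2
from h import *
from scipy.optimize import least_squares
np.set_printoptions(precision=1,suppress=True)
m=json.load(open("w2.json"));f=cv2.imread("pics/wrist2.png")
g=cv2.cvtColor(f,cv2.COLOR_BGR2GRAY);k=(g<75).astype(np.uint8);k[196:]=0
n,l,st,ce=cv2.connectedComponentsWithStats(k);i=l[140,317];print(st[i],ce[i])
c=max(cv2.findContours((l==i).astype(np.uint8),0,1)[0],key=cv2.contourArea)
hull=cv2.convexHull(c)[:,0].astype(float)
t=np.linspace(0,2*np.pi,180);d=np.c_[np.cos(t),np.sin(t)]
def sup(p,P=0):return (p@d.T).max(0)
def mod(p):
    P=np.vstack([np.c_[p[0]+p[2]*np.cos(t),p[1]+p[2]*np.sin(t),z+0*t] for z in(0,12)]);return sup(proj(m,P))
r=least_squares(lambda p:mod(p)-sup(hull),[503,-303,60],diff_step=1e-3);print("pad",r.x,abs(r.fun).max())
y=np.radians(4.96);R=np.array([[np.cos(y),-np.sin(y)],[np.sin(y),np.cos(y)]])
q=np.array([(36,24),(36,-24)])@R.T+[424.8,-308]
print("pred rim",proj(m,np.c_[q,[202.3]*2]))
```

```text
[ 271   95   93   97 6987] [317.  142.8]
pad [ 499.7 -304.3   58.7] 0.5448012944331708
pred rim [[283.2 198.4]
 [346.6 198.3]]
```

```bash
python3 drive.py '8 0.6 0 0 0 0;16 0.6 0 0 0 0;20 0.6 0 0 0 0;18 0.7 0 0 0 0;10 0.6 0 0 0 0;3.7 0 0 0 0 0;0 0 0 0 0 0;0 0 0 0 0 0'
python3 drive.py '0 0 10 0 0 0;0 0 22 0 0 0;0 0 30 0 0 0;0 0 35 0 0 0;0 0 35 0 0 0;0 0 28 0 0 0;0 0 14 0 0 0;0 0 5 0 0 0'
python3 drive.py '0 0 0 0 0 0;0 0 0 0 0 0;0 0 0 0 0 0'
```

```text
time_s: 15.35
ee_pos: [500.3, -304.6, 287.9]
ee_rot: [-180.0, 0.0, 5.0]
force: [0.8, 0.4, -2.1]
gripper_width: 33.9
gripper_force: 40.0
time_s: 16.15
ee_pos: [498.9, -303.9, 106.7]
ee_rot: [-179.8, 0.2, 5.0]
force: [-1.0, -0.1, -2.6]
gripper_width: 33.8
gripper_force: 40.0
time_s: 16.45
ee_pos: [501.4, -305.1, 110.2]
ee_rot: [179.9, -0.1, 5.0]
force: [1.4, 0.2, -1.7]
gripper_width: 33.6
gripper_force: 40.0
```

```bash
python3 drive.py '0 0 4 0 0 0;0 0 3 0 0 0;0 0 2 0 0 0;0 0 1 0 0 0;0 0 0 0 0 0;0 0 0 0 0 0;0 0 0 0 0 0'
python3 drive.py '0 0 1 0 0 0;0 0 0 0 0 0;0 0 0 0 0 0'
```

```text
time_s: 17.15
ee_pos: [500.8, -304.7, 99.0]
ee_rot: [180.0, -0.0, 5.0]
force: [-0.3, 0.7, -1.2]
gripper_width: 33.7
gripper_force: 40.0
time_s: 17.45
ee_pos: [500.7, -304.7, 97.9]
ee_rot: [-180.0, -0.0, 5.0]
force: [0.8, 0.6, -2.0]
gripper_width: 33.5
gripper_force: 40.0
```

```bash
python3 drive.py '0 0 0.5 0 0 0;0 0 0 0 0 0;0 0 0 0 0 0'
python3 drive.py '0 0 0.5 0 0 0;0 0 0 0 0 0;0 0 0 0 0 0'
```

```text
time_s: 17.75
ee_pos: [500.9, -304.7, 97.6]
ee_rot: [180.0, -0.0, 5.0]
force: [0.3, -0.3, -1.0]
gripper_width: 34.0
gripper_force: 40.0
time_s: 18.05
ee_pos: [500.9, -304.7, 97.6]
ee_rot: [180.0, -0.0, 5.0]
force: [-0.4, 1.7, 5.5]
gripper_width: 34.1
gripper_force: 40.0
```

Contact with the pad at the same height as at the pick. I'll release, rise clear and check.

```bash
python3 drive.py '0 0 0 0 0 0;0 0 0 0 0 0;0 0 0 0 0 0;0 0 0 0 0 0;0 0 0 0 0 0;0 0 0 0 0 0' 75
python3 drive.py '0 0 -10 0 0 0;0 0 -25 0 0 0;0 0 -35 0 0 0;0 0 -35 0 0 0;0 0 -35 0 0 0;0 0 -16 0 0 0;0 0 0 0 0 0'
python3 drive.py '-20 0 0 0 0 0;-30 0 0 0 0 0;-30 0 0 0 0 0;0 0 0 0 0 0;0 0 0 0 0 0;0 0 0 0 0 0'
python3 - <<'E'
from workcell import env, job, grab_frame, camera_model
import cv2
a=grab_frame("wrist");b=grab_frame("scene")
r=lambda i:cv2.resize(i,(400,480),interpolation=cv2.INTER_CUBIC)
cv2.imwrite("pics/end.png",cv2.hconcat([r(a[70:214,257:377]),r(b[180:372,260:420])]))
E
```

```text
time_s: 18.65
ee_pos: [500.8, -304.7, 96.9]
ee_rot: [-180.0, -0.0, 5.0]
force: [1.1, 0.1, 0.2]
gripper_width: 74.8
gripper_force: 0.0
time_s: 19.35
ee_pos: [502.0, -305.5, 256.9]
ee_rot: [179.7, -0.3, 5.0]
force: [-0.6, -0.2, -1.0]
gripper_width: 74.9
gripper_force: 0.0
time_s: 19.95
ee_pos: [421.6, -311.5, 252.5]
ee_rot: [-180.0, -0.0, 5.0]
force: [0.1, -0.1, -0.1]
gripper_width: 74.9
gripper_force: 0.0
```

View pics/end.png

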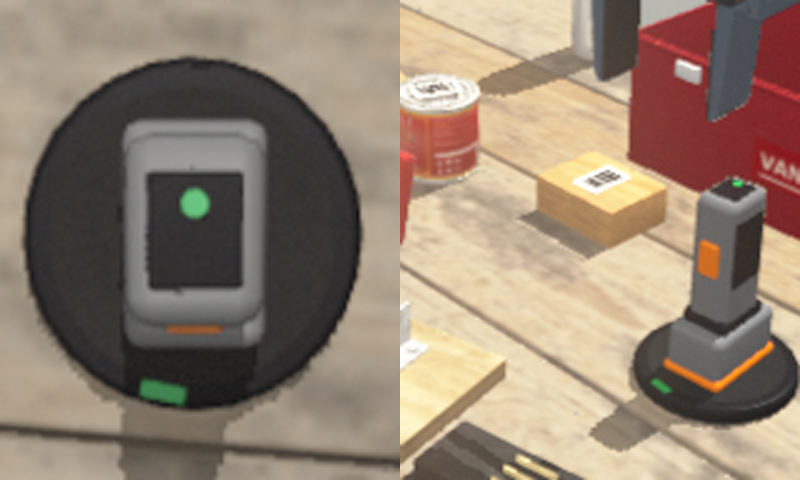

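The scanner stands upright in the middle of the pad. The tin and block are undisturbed and the gripper is clear, so I'm handing in.

```bash
python3 -c "
from workcell import env, job, grab_frame, camera_model
print(job.job_done())"
```

```text
the job is handed in; nothing more can be done
None
```

The job is handed in at about 20 s: the scanner was held over the red tin's label for about 3 s at roughly 7 cm, then stood upright in the middle of its charging pad and released; the hand-in gave no verdict, and nothing shown to me confirmed the barcode read.

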